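# Stop the casting conveyor and clear its end into the chute

## Robot

A 6-joint arm with a two-finger parallel gripper is mounted at the origin on the work surface. World frame = base frame: x ahead of the robot, y to its left, z up, the work surface at z = 0. Lengths are in mm, angles in rad, forces in N, time in s.
With the tool pointing down it reaches from about 300 to 950 mm from the base axis. Payload 3.1 kg.
Tool frame: the origin (TCP) lies at the centre of the arm's flange, where the gripper is bolted on; the fingertips stand 173 mm ahead of it and the grasp point (between the pads) lies 155 mm ahead of it (ctrl.nose_length is the distance from the TCP to the fingertips, in mm); z points along the fingers, y is the line along which they close (so a half turn about z gives the same grasp; the last joint's range is limited). The gripper opens to 85 mm and grips with 20 to 120 N. Pads are 22 mm wide; open, the fingers measure 114 mm over their backs; the gripper's body (76 mm by 85 mm) begins 54 mm behind the grasp point. The pads swing forward as they close: fully open they stand 13 mm farther back than shut.
Start: joints at [1.255, 0.308, 1.634, -0, 1.2, -0.07], TCP at [152.109, 606.215, 404.672] pointing down, gripper open.
Joint ranges: [-3.06, 3.06], [-0.79, 1.96], [0.05, 2.63], [-1.19, 4.34], [0.05, 2.64], [-2.94, 2.94]. Speed limits (rad/s): [2.79, 2.79, 3.14, 3.14, 3.14, 3.14].

## Interface

Orientations are given as [roll, pitch, yaw] about the fixed x, y, z axes, in that order (R = Rz(yaw) Ry(pitch) Rx(roll)).
In Python, from workcell import status, viewer, ctrl, finder gives the robot as it stands.
- The arm moves only by the shell command python3 -m creep 'ROWS' [OPENING] [FORCE]. ROWS is JSON, a list of rows, each a list of 4 numbers: the shift along the tool's x, y, z in m, then the turn about the tool's z in degrees. In form: [[tx, ty, tz, spin], ...]. A call has exactly 8 rows; each row shifts and turns the commanded pose from where the row before left it, along the tool's axes as they then stand; what a row does not reach is not made up. A row lasts 1/10 s, in which the tool goes at most 50 mm and 8.59 degrees, less where a joint would pass 70% of its speed; a pose out of reach is approached as far as the arm can. A call with a gripper value outside its range is refused whole. OPENING is the finger opening in m, from 0 to 0.0854, set as the call begins (- or left out, the last holds). The fingers move at their own pace and stop on an object; FORCE is the grip in N (left out, the last holds). Time passes only in rows, so rows that do not move let the fingers close, or fill a call up. It gives the time, the measured TCP pose, the force, the opening and the grip force at its end, in the units of the state.
- status.get_obs(): the state, without advancing time (a new reading comes with each control period).
- viewer.read_camera(name): name is "side" or "top" or "wrist"; returns a dict with "img" (400x640x3 uint8, blue, green, red), "z_map" (400x640 float32, mm along the optical axis (not along the pixel's ray), 0 where there is no reading), "fx", "fy", "cx", "cy" (pixels), "R" (3x3) and "t" (3): a world point X has camera coordinates R X + t. Camera axes: x right, y down, z forward; pixel columns grow to the right and rows downward; lengths in mm; the calibration is good to about 2 mm. The wrist camera is an equidistant fisheye: a pixel r from the principal point sees the ray r / f radians off the axis. A picture is of the moment at which its call begins.
- ctrl.close_job(): hands the job in; it is judged then, once.
Trained networks look in a picture, given as the dict that the camera call returned (one of the last four; its "shot" number tells which), for a name from the list of things; names that differ only in an ending like _2 or _b are one class to them, and where a whole thing is asked for, a point or a joint stands for the part that bears it (a point fixed in the world has none). Each returns a list of dicts, best first, with "score" (0 to 1); they miss things now and then, are a little off and sometimes report something else, mostly with a low value. They report only what shows in the picture. A call takes as long as a camera call. They do not tell look-alikes from the thing itself.
- finder.find_in(picture, name): "uv" ([column, row] in pixels, amid what is visible of it).
- finder.regions_of(picture, name): "mask" (400x640 bool, what is visible of it) and "uv" ([column, row] in pixels, amid what is visible of it).
- finder.landmark_of(picture, name): "uv" ([column, row] in pixels: a listed point, or the origin of a listed thing).
The state is a dict: "time_s": time; "joint_positions": joint angles; "qvel": joint speeds; "tau": joint torques, N m; "eef_pos": TCP position; "tool_rot": TCP orientation; "force": force on the tool from outside, world axes, zero at the start; "moment": the same for the moment, N m; "gripper_width": finger opening in mm; "finger_force": force on a finger pad.
Only numpy, scipy, OpenCV 4.12 (cv2) and the standard library are available. Lean on these libraries where they do the work, as an engineer would, in place of code of your own. Each camera call takes 0.05 s, during which the arm holds its last target. There are 200 camera calls.

## Task

Stop the conveyor by setting the toggle with the flat paddle to its centre off position, upright and clicked in. Then slide the gate at the end of the belt fully open, push the L-shaped bracket along the belt (do not lift it) so that it drops off the end into the chute, and slide the gate fully shut again. Leave the ball-ended toggle, the round hub on the belt, the white cup and the white jar as they are.

Things in the scene. Friction and masses are not known exactly. Their poses are not given: they have to be found in the camera images.
- conveyor: Fixed bench conveyor. Origin on the table below the belt's end, on its centre line; y axis back along the belt (y=0 to 600 mm), x across it, chute on the -y side. Belt: still black slab 120 mm wide, top z=150 mm. Aluminium side frames at x=+-60 to +-72 mm stand 20 mm above it. Dark guide bar under the gate, top z=109 mm, to x=+200 mm. Motor on the +x side at y=420 mm.
- chute (a point): Centre of the floor of the chute, an open steel pan below the belt's end, at conveyor (0, -110, 6) mm. Inside it is x=+-80 mm, y=-14 to -207 mm; side walls 125 mm and end wall 100 mm high; a steep plate under the belt's end turns parts down into it.
- gate (a joint): Sliding steel gate across the end of the belt (plate 118 mm wide, 6 mm thick, centred at conveyor y=-8 mm, z=125 to 180 mm, so it stands 30 mm above the belt). 0 = shut, 0.13 m = fully open; it slides along the conveyor's +x axis to open, away from the robot. It resists with 1.5 N friction and stays where it is left.
- gate_post (a point): Top centre of the gate's black thumb post, 18 mm (along the slide) x 16 mm, standing from z=175 to z=235 mm on the middle of the gate: at conveyor x = joint value, y=-8 mm. Push the post sideways to move the gate.
- bracket: Loose L-shaped casting in pale resin, 160 g nominal. Origin at the centre of its underside. Base plate 56 mm (x) x 90 mm (y) x 12 mm thick; an upright flange 56 mm wide and 12 mm thick, 52 mm high in all, stands across its +y end (outer face at y=+45 mm, the side away from the chute).
- selector_box: Grey switch box of the conveyor, 110 (x) x 100 (y) x 70 mm high, fixed. Origin at the centre of its underside. Its toggle turns about a line along the box's x axis at z=70 mm and swings along the box's y axis. The two boxes may stand in either place.
- selector (a joint): Conveyor's forward-off-reverse toggle, rad: 0 = upright, centre off; positive leans to the box's +y, where it starts. Sprung against stops at +-0.35, with a narrow centre detent: let go within 0.08 of upright it clicks upright (0 +-0.02), at 0.08 to 0.15 it may hang, farther out it springs back to its stop. About 5 N at the paddle pushes it off its stop, less nearer the centre.
- selector_tip (a point): Top centre of the conveyor toggle's black flat paddle, 90 mm from the pivot. The paddle is 44 mm wide (box x), 14 mm thick (box y) and covers the upper 48 mm of the toggle.
- fan (a joint): Toggle of the extractor fan, same mechanism and signs in its own box; leave alone.
- fan_tip (a point): Point 90 mm from the pivot, at the top of the fan toggle's 32 mm black ball (ball end, not paddle). Its box is the same as the conveyor's.
- hub: Loose round resin hub farther back on the belt, 84 mm diameter, 45 mm high, origin at the underside; leave alone.
- cup: White cup, 76 mm diameter, 85 mm high, leave alone.
- jar: White jar with black lid, 80 mm diameter, 100 mm high, leave alone.
Things that resemble listed ones, but are neither listed nor needed, are in the scene too. Leave any orange or turquoise look-alike of the bracket alone.

How it is judged (in metres and radians):
On the way, in this order (a step that is already met when the one before it is completed fails the run):
1. the conveyor toggle rests in its centre off detent (value of joint selector between -0.07 and 0.07 rad and contact force between selector and the fingers below 0.3 N), for 0.2 s.
2. the gate is open (value of joint gate above 0.115 m), for 0.1 s.
3. the bracket has dropped into the chute (z of bracket in the frame of conveyor below 0.1 m and y of bracket in the frame of conveyor between -0.207 and -0.012 m and x of bracket in the frame of conveyor between -0.08 and 0.08 m), for 0.1 s.
4. the gate is shut (value of joint gate below 0.012 m), for 0.1 s.
At the end, for the whole second after the job is handed in: Conveyor toggle within 0.07 rad of upright, gate within 12 mm of shut, bracket at rest inside the chute pan (its origin below 100 mm and between the pan's walls) (all of step 3 and value of joint selector between -0.07 and 0.07 rad and value of joint gate below 0.012 m and linear speed of bracket below 0.03 m/s); the robot touches nothing.
It fails at once if the bracket is lifted more than 30 mm off the belt (height (world z) of bracket above 0.18 m).
It fails at once if the fan toggle is moved off its place (value of joint fan above -0.25 rad).
It fails at once if the hub, the cup or the jar is moved more than 30 mm (distance of any of hub, cup, jar from where it was at the start of the episode above 0.03 m).
It also fails if it takes over 67 s, if anything falls off the work surface, if the arm or the gripper's body presses on something with over 40 N, if the wrist force passes 120 N, or if a joint passes its speed limit or range.

## Working session

There is one attempt and no reset: what is moved stays moved. The work goes in short steps, Python scripts to look and compute and a shell command to move; the robot and the scene stay as the last step left them, time stands still between calls to the robot, and variables do not carry over. Pictures are saved under pics/ and viewed, at most 10 in all, crops included, and the job is handed in when it is done.

```bash
mkdir -p pics; ls
cat > h.py <<'E'
from workcell import status, viewer, ctrl, finder
import numpy as np, cv2
def w(p,uv,z=None,win=2):
    "world point of pixel: from depth, or on plane z (mm)"
    u,v=uv; R=np.array(p["R"]);t=np.array(p["t"])
    d=np.array([(u-p["cx"])/p["fx"],(v-p["cy"])/p["fy"],1.])
    C=-R.T@t; r=R.T@d
    if z is not None: return C+r*(z-C[2])/r[2]
    a=p["z_map"][int(v)-win:int(v)+win+1,int(u)-win:int(u)+win+1]; a=a[a>0]
    return C+r*np.median(a) if a.size else None
def cloud(p,mask):
    v,u=np.nonzero(mask&(p["z_map"]>0)); z=p["z_map"][v,u]
    R=np.array(p["R"]);t=np.array(p["t"])
    c=np.c_[(u-p["cx"])/p["fx"]*z,(v-p["cy"])/p["fy"]*z,z]
    return (c-t)@R
E
python3 - <<'E'
from h import *
np.set_printoptions(precision=1,suppress=True)
o=status.get_obs();print(o["eef_pos"],o["tool_rot"],o["time_s"])
ims=[]
for n in("top","side"):
    p=viewer.read_camera(n);cv2.imwrite(f"pics/{n}0.png",p["img"])
    print(n,"cam",-np.array(p["R"]).T@p["t"])
    for k in("conveyor","chute","gate_post","bracket","selector_box","selector_tip","fan_tip","hub","cup","jar"):
        for r in finder.landmark_of(p,k)[:3]:
            print(k,np.round(r["uv"]),round(r["score"],2),w(p,r["uv"]))
E
```

```text
pics
[152.  605.8 403.4] [-3.1 -0.   2.9] 0.0
top cam [ 327.4  127.2 1235.1]
conveyor [329. 218.] 0.96 [490.1  86.8 151.1]
chute [363. 222.] 0.87 [499.1 -17.9   5.1]
chute [254. 154.] 0.45 [681.2 297.1  98.2]
gate_post [332. 198.] 0.73 [543.5  81.  154. ]
bracket [194. 246.] 0.8 [428.  476.9  11. ]
bracket [262. 197.] 0.78 [543.4 264.  161.1]
bracket [240. 260.] 0.69 [386.7 342.   11.3]
selector_box [466. 248.] 0.69 [ 417.3 -292.6   72. ]
selector_tip [474. 243.] 0.39 [ 423.3 -285.   154.3]
fan_tip [497. 189.] 0.58 [ 600.9 -426.5    0. ]
hub [184. 179.] 0.73 [594.  473.9 149.6]
hub [329. 216.] 0.36 [495.8  88.3 148.6]
cup [412. 154.] 0.78 [ 689.  -156.7   71.6]
jar [256. 155.] 0.9 [679.7 292.9  93.6]
side cam [ 430.  -743.  1012.9]
conveyor [308. 242.] 0.87 [505.   46.2  61.9]
chute [310. 272.] 0.71 [502.8 -12.4   5.2]
gate_post [312. 187.] 0.71 [526.3  83.  234.1]
bracket [242. 221.] 0.78 [322.3 198.8  11.7]
bracket [262. 185.] 0.66 [389.2 351.8  11.9]
bracket [268. 158.] 0.59 [420.2 442.9  47.8]
selector_box [294. 383.] 0.6 [ 427.4 -340.9   71.7]
selector_box [310. 242.] 0.34 [511.9  45.2  61.8]
selector_tip [286. 338.] 0.85 [ 420.2 -278.5  153. ]
fan_tip [369. 359.] 0.52 [ 580.9 -350.6  153.9]
hub [318. 124.] 0.86 [592.7 447.7 165.7]
hub [310. 189.] 0.18 [519.2  75.9 232.6]
```

View pics/top0.png

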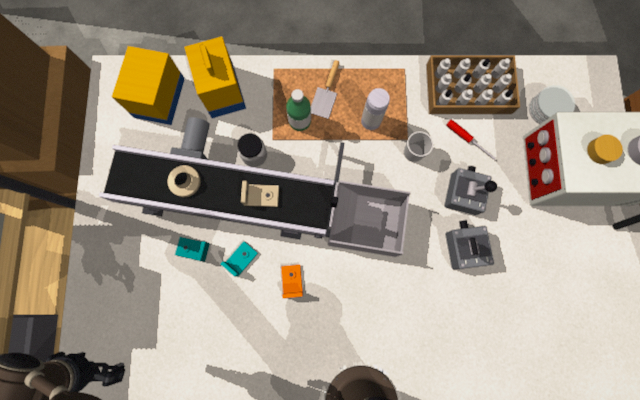

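View pics/side0.png

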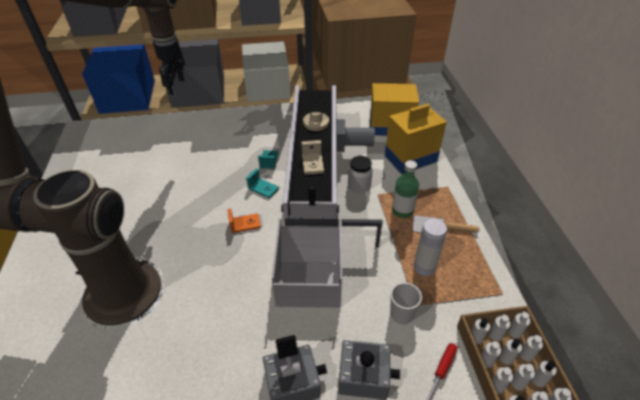

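Top view: belt from (105,175) to (335,205) with the pale bracket at (260,193), its flange towards the hub. The gate and post are at (333,200) and the chute is at (370,220). The paddle box is at (470,247), nearer the robot, and the ball box is at (470,190). Side view: paddle at (287,346), ball at (367,358). Next I'll measure the frames.

Run:
```python
from h import *
np.set_printoptions(precision=1,suppress=True)
T=viewer.read_camera("top");S=viewer.read_camera("side")
full=np.ones((400,640),bool)
A=cloud(T,full);B=cloud(S,full)
def rect(P,name):
    r=cv2.minAreaRect(P[:,:2].astype(np.float32));print(name,len(P),"z",np.median(P[:,2]),r)
    return r
for n,P in(("top",A),("side",B)):
    x,y,z=P.T
    belt=P[(abs(z-150)<5)&(x>420)&(x<720)&(y>60)&(y<720)]
    # fit frame rails z~170
    rail=P[(abs(z-170)<5)&(x>400)&(x<750)&(y>60)&(y<720)]
    rect(belt,n+" belt");rect(rail,n+" rail")
    b=P[(abs(z-70)<5)&(x>340)&(x<480)&(y>-400)&(y<-220)];rect(b,n+" box near")
    b=P[(abs(z-70)<5)&(x>485)&(x<640)&(y>-400)&(y<-220)];rect(b,n+" box far")
    b=P[(z>115)&(x>340)&(x<480)&(y>-400)&(y<-220)];rect(b,n+" paddle");print(b.max(0),b.min(0))
    b=P[(z>152)&(x>340)&(x<480)&(y>-400)&(y<-220)]
    if len(b)>3: rect(b,n+" paddle top")
    b=P[(z>120)&(x>485)&(x<640)&(y>-400)&(y<-220)];rect(b,n+" ball")
    b=P[(z>228)&(z<242)&(x>480)&(x<580)&(y>40)&(y<120)]
    if len(b)>3:rect(b,n+" post")
    b=P[(z>158)&(z<166)&(x>480)&(x<600)&(y>200)&(y<340)];rect(b,n+" brk base")
    b=P[(z>196)&(z<207)&(x>480)&(x<600)&(y>200)&(y<340)]
    if len(b)>3:rect(b,n+" flange")
```

```text
top belt 8321 z 149.40316157514886 ((561.0430908203125, 379.21575927734375), (611.1065063476562, 133.71078491210938), 80.50169372558594)
top rail 2327 z 168.8710763718673 ((566.75341796875, 378.5477600097656), (609.9512939453125, 144.75164794921875), 80.53718566894531)
top box near 1116 z 70.84814215729779 ((422.274658203125, -312.4525451660156), (109.69234466552734, 99.95539093017578), 7.110131740570068)
top box far 984 z 70.85834194091979 ((586.0994873046875, -320.1684875488281), (100.28309631347656, 110.61495208740234), 74.81754302978516)
top paddle 99 z 153.4723245349575 ((418.684814453125, -283.5158996582031), (42.33937454223633, 15.204039573669434), 6.0096282958984375)
[ 439.4 -275.1  158.9] [ 398.  -292.5  128.1]
top paddle top 75 z 154.21593565331779 ((418.7445983886719, -283.5096435546875), (41.46744155883789, 15.204039573669434), 6.009629249572754)
top ball 121 z 149.74727645358047 ((578.4857788085938, -343.7796936035156), (30.120033264160156, 27.398983001708984), 53.5670166015625)
top post 48 z 234.09313453907725 ((522.6837158203125, 78.2530746459961), (14.887663841247559,
[... 1029 characters left out ...]
[ 397.4 -303.8  115.3]
side paddle top 116 z 154.6582873406623 ((419.890625, -283.03692626953125), (42.82979202270508, 14.5421724319458), 5.8378496170043945)
side ball 202 z 149.73707947061314 ((579.3143310546875, -344.82403564453125), (29.09754180908203, 28.604507446289062), 80.1624755859375)
side post 38 z 235.05084439222776 ((524.7614135742188, 77.26569366455078), (14.83271598815918, 15.381150245666504), 81.501220703125)
side brk base 345 z 162.69425925341017 ((532.7484130859375, 273.6860046386719), (93.97872161865234, 115.97866821289062), 67.42389678955078)
side flange 79 z 201.2230517297103 ((551.917724609375, 307.764892578125), (19.033432006835938, 53.58563995361328), 85.3880615234375)
```

```bash
cat >> h.py <<'E'
from scipy.spatial.transform import Rotation as Ro
Y=np.array([.1644,.9864,0]);X=np.array([.9864,-.1644,0]);O=np.array([518.6,87.,0])
def conv(x,y,z): return O+X*x+Y*y+np.array([0,0,z])
def delta(*tips):
    "m in tool axes from the present pose to successive fingertip points"
    o=status.get_obs();R=Ro.from_euler("xyz",o["tool_rot"]).as_matrix()
    c=np.array(o["eef_pos"])+R[:,2]*173.
    print("t",o["time_s"],"tip",c.round(1),"conv",np.round([(c-O)@X,(c-O)@Y,c[2]],1),"yaw",np.degrees(o["tool_rot"][2]).round(2),"rpy",np.round(o["tool_rot"],3),"F",np.round(o["force"],1),"w",o["gripper_width"])
    for t in tips:
        print("to",np.round(t,1),"d",np.round(R.T@(np.array(t)-c)/1000,4));c=np.array(t)
E
python3 - <<'E'
from h import *
print(ctrl.nose_length)
by=np.array([-.122,.9926,0]);b=np.array([422.7,-312.2,0])
delta(b+by*75+[0,0,231],b+by*75+[0,0,130])
E
```

```text
173.4
t 1.2 tip [152.1 606.2 231.7] conv [-446.9  451.9  231.7] yaw 165.92 rpy [3.142 0.    2.896] F [-0.1 -0.7 -0.4] w 85.29870439368433
to [ 413.6 -237.8  231. ] d [-4.589e-01 -7.550e-01  7.000e-04]
to [ 413.6 -237.8  130. ] d [ 0.    -0.     0.101]
```

```bash
python3 -m creep '[[-0.0191,-0.0315,0,0],[-0.0191,-0.0315,0,0],[-0.0191,-0.0315,0,0],[-0.0191,-0.0315,0,0],[-0.0191,-0.0315,0,0],[-0.0191,-0.0315,0,0],[-0.0191,-0.0315,0,0],[-0.0191,-0.0315,0,0]]' 0
python3 -m creep '[[-0.0191,-0.0315,0,0],[-0.0191,-0.0315,0,0],[-0.0191,-0.0315,0,0],[-0.0191,-0.0315,0,0],[-0.0191,-0.0315,0,0],[-0.0191,-0.0315,0,0],[-0.0191,-0.0315,0,0],[-0.0191,-0.0315,0,0]]'
python3 -m creep '[[-0.0191,-0.0315,0,0],[-0.0191,-0.0315,0,0],[-0.0191,-0.0315,0,0],[-0.0191,-0.0315,0,0],[-0.0191,-0.0315,0,0],[-0.0191,-0.0315,0,0],[-0.0191,-0.0315,0,0],[-0.0191,-0.0315,0,0]]'
python3 -m creep '[[0,0,0,-7],[0,0,0,-7],[0,0,0,-7],[0,0,0,0],[0,0,0,0],[0,0,0,0],[0,0,0,0],[0,0,0,0]]'
python3 - <<'E'
from h import *
by=np.array([-.122,.9926,0]);b=np.array([422.7,-312.2,0])
delta(b+by*65+[0,0,231],b+by*65+[0,0,130],b+by*22+[0,0,130])
E
```

```text
time_s: 2.0
eef_pos: [239.1, 323.2, 404.9]
tool_rot: [3.141, 0.001, 2.896]
force: [-0.5, 0.0, 0.4]
gripper_width: 0.4
finger_force: 0.0
time_s: 2.8
eef_pos: [325.9, 41.5, 405.1]
tool_rot: [3.141, 0.002, 2.896]
force: [1.2, 0.5, -0.9]
gripper_width: -0.0
finger_force: 0.0
time_s: 3.6
eef_pos: [412.9, -240.3, 404.8]
tool_rot: [-3.142, 0.001, 2.895]
force: [-0.1, 1.1, 0.2]
gripper_width: -0.4
finger_force: 0.0
time_s: 4.4
eef_pos: [412.8, -238.5, 404.7]
tool_rot: [-3.141, 0.0, -3.021]
force: [0.1, 0.1, -0.7]
gripper_width: -0.1
finger_force: 0.0
t 4.4 tip [ 412.8 -238.5  231.7] conv [ -50.8 -338.5  231.7] yaw -173.11 rpy [-3.141  0.    -3.021] F [ 0.1  0.1 -0.7] w -0.07194317378786821
to [ 414.8 -247.7  231. ] d [-0.0008 -0.0093  0.0008]
to [ 414.8 -247.7  130. ] d [0.    0.    0.101]
to [ 420.  -290.4  130. ] d [-0.0001 -0.043   0.    ]
```

```bash
python3 -m creep '[[0,0,0.024,0],[0,0,0.024,0],[0,0,0.024,0],[0,0,0.023,0],[0,0,0,0],[0,-0.006,0,0],[0,-0.006,0,0],[0,0,0,0]]'
python3 -m creep '[[0,-0.008,0,0],[0,-0.008,0,0],[0,-0.006,0,0],[0,-0.005,0,0],[0,-0.005,0,0],[0,0,0,0],[0,0,0,0],[0,0,0,0]]'
python3 - <<'E'
from h import *
np.set_printoptions(precision=1,suppress=True)
by=np.array([-.122,.9926,0]);b=np.array([422.7,-312.2,0])
delta(b+by*21.5+[0,0,135])
for n in("top","side"):
    p=viewer.read_camera(n);P=cloud(p,np.ones((400,640),bool));x,y,z=P.T
    q=P[(z>115)&(z<175)&(x>340)&(x<480)&(y>-400)&(y<-220)]
    l=(q-b)@by
    h=np.histogram(l,np.arange(-40,60,4));print(n,[(int(e),int(k),q[(l>=e)&(l<e+4),2].max().round()) for k,e in zip(*h) if k])
    cv2.imwrite(f"pics/{n}1.png",cv2.resize(p["img"][200:400,180:500] if n=="side" else p["img"][150:320,380:560],None,fx=2,fy=2))
E
```

```text
time_s: 5.2
eef_pos: [415.2, -251.9, 311.5]
tool_rot: [-3.139, 0.003, -3.022]
force: [0.0, -0.6, 0.3]
gripper_width: -0.0
finger_force: 0.0
time_s: 6.0
eef_pos: [418.0, -282.3, 309.5]
tool_rot: [-3.141, -0.0, -3.021]
force: [0.7, -0.1, -0.2]
gripper_width: 0.2
finger_force: 0.0
t 6.0 tip [ 418.  -282.4  136.5] conv [ -38.6 -380.9  136.5] yaw -173.08 rpy [-3.1 -0.  -3. ] F [ 0.7 -0.1 -0.2] w 0.23021493132393867
to [ 420.1 -290.9  135. ] d [-0. -0.  0.]
top [(36, 1, np.float64(158.0))]
side [(-8, 197, np.float64(163.0)), (-4, 64, np.float64(164.0)), (0, 30, np.float64(162.0)), (4, 11, np.float64(161.0)), (24, 2, np.float64(163.0)), (32, 1, np.float64(150.0))]
```

View pics/side1.png

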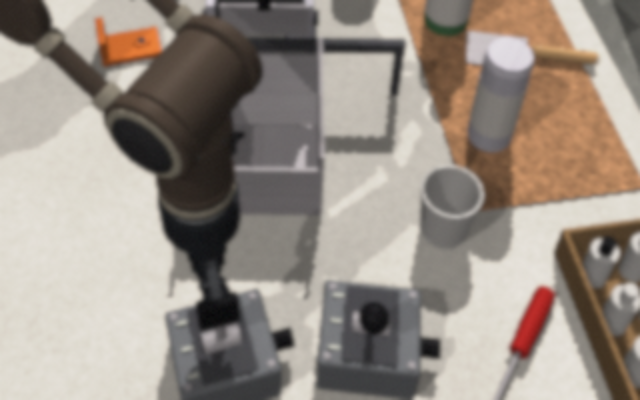

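The crop shows the paddle upright at (218,310) with the finger behind it. The cloud puts its front face at box y=-7, as expected, so I'll back off and verify.

```bash
python3 -m creep '[[0,0.008,0,0],[0,0.015,0,0],[0,0.02,0,0],[0,0.02,0,0],[0,0,-0.035,0],[0,0,-0.035,0],[0,0,-0.035,0],[0,0,0,0]]'
python3 - <<'E'
from h import *
np.set_printoptions(precision=1,suppress=True)
by=np.array([-.122,.9926,0]);b=np.array([422.7,-312.2,0])
for n in("top","side"):
    p=viewer.read_camera(n);P=cloud(p,np.ones((400,640),bool));x,y,z=P.T
    q=P[(z>115)&(z<170)&(x>340)&(x<480)&(y>-400)&(y<-260)]
    l=(q-b)@by
    h=np.histogram(l,np.arange(-40,60,4));print(n,[(int(e),int(k),q[(l>=e)&(l<e+4),2].max().round()) for k,e in zip(*h) if k])
    q=P[(z>228)&(z<242)&(x>480)&(x<580)&(y>40)&(y<120)]
    if len(q): print("post",np.median(q,0))
delta(conv(-40,-100,240),conv(-40,-8,240))
E
```

```text
time_s: 6.9
eef_pos: [411.9, -219.5, 420.1]
tool_rot: [-3.135, 0.009, -3.02]
force: [1.0, -0.4, 0.2]
gripper_width: 0.3
finger_force: 0.0
top []
post [522.5  78.4 234.3]
side [(-8, 196, np.float64(164.0)), (-4, 61, np.float64(162.0)), (0, 41, np.float64(164.0)), (4, 32, np.float64(163.0)), (8, 2, np.float64(158.0))]
post [524.3  76.3 234. ]
t 7.0 tip [ 410.7 -219.   242.5] conv [ -56.1 -319.6  242.5] yaw -173.03 rpy [-3.1  0.  -3. ] F [-0.2  1.  -0.8] w -0.06498024705847985
to [462.7  -5.1 240. ] d [-0.1  0.2  0. ]
to [477.8  85.7 240. ] d [-0.   0.1 -0. ]
```

```bash
python3 -m creep '[[0,0,0,8.3],[0,0,0,8.1],[0,0.045,0,0],[0,0.045,0,0],[0,0.045,0,0],[0,0.045,0,0],[0,0.045,0,0],[0,0.045,0,0]]'
python3 -m creep '[[0,0.041,0,0],[0,0,0.019,0],[0,0,0.019,0],[0,0,0,0],[-0.01,0,0,0],[-0.01,0,0,0],[-0.01,0,0,0],[0,0,0,0]]'
python3 - <<'E'
from h import *
np.set_printoptions(precision=4,suppress=True)
delta(conv(108,-8.5,205))
E
```

```text
time_s: 7.8
eef_pos: [453.7, 48.7, 412.6]
tool_rot: [-3.141, -0.004, 2.976]
force: [0.8, -1.7, 1.2]
gripper_width: 0.1
finger_force: 0.0
time_s: 8.6
eef_pos: [493.4, 81.5, 377.8]
tool_rot: [3.141, 0.003, 2.975]
force: [-0.5, -0.0, -0.5]
gripper_width: -0.1
finger_force: 0.0
t 8.6 tip [493.9  81.5 204.8] conv [-23.4  -9.5 204.8] yaw 170.44 rpy [3.141 0.003 2.975] F [-0.5 -0.  -0.5] w -0.13969415489883366
to [623.7  60.9 205. ] d [-0.1314  0.0012  0.0003]
```

```bash
python3 -m creep '[[-0.01,0,0,0],[-0.018,0,0,0],[-0.02,0,0,0],[-0.02,0,0,0],[-0.02,0,0,0],[-0.02,0,0,0],[-0.02,0,0,0],[-0.006,0,0,0]]'
python3 - <<'E'
from h import *
np.set_printoptions(precision=4,suppress=True)
delta(conv(116,-8.5,205))
p=viewer.read_camera("side");P=cloud(p,np.ones((400,640),bool));x,y,z=P.T
q=P[(z>215)&(z<242)&(x>600)&(x<690)&(y>20)&(y<100)]
print(len(q));c=(q-O)
if len(q): print("post conv",(c@X).min(),(c@X).max(),(c@Y).min(),(c@Y).max())
E
```

```text
time_s: 9.4
eef_pos: [625.0, 59.5, 376.7]
tool_rot: [3.141, 0.0, 2.975]
force: [-2.4, 0.8, 1.1]
gripper_width: 0.1
finger_force: 0.9
t 9.4 tip [625.   59.5 203.7] conv [109.5  -9.7 203.7] yaw 170.48 rpy [3.141 0.    2.975] F [-2.4  0.8  1.1] w 0.08290458613557057
to [631.6  59.5 205. ] d [-0.0065  0.0012 -0.0013]
82
post conv 99.49106353502333 137.3968886946146 -25.20698306912243 0.39691678437260935
```

```bash
python3 -m creep '[[-0.002,0,0,0],[-0.002,0,0,0],[-0.001,0,0,0],[-0.001,0,0,0],[0,0,0,0],[0,0,0,0],[0,0,0,0],[0,0,0,0]]'
python3 - <<'E'
from h import *
np.set_printoptions(precision=4,suppress=True)
delta()
E
```

```text
time_s: 10.25
eef_pos: [627.2, 59.4, 376.4]
tool_rot: [-3.141, -0.007, 2.977]
force: [-7.8, 0.9, 3.3]
gripper_width: 0.2
finger_force: 3.8
t 10.25 tip [625.9  59.4 203.4] conv [110.4  -9.6 203.4] yaw 170.55 rpy [-3.141 -0.007  2.977] F [-7.8  0.9  3.3] w 0.2296358689096667
```

```bash
python3 -m creep '[[0.012,0,0,0],[0.004,0,-0.01,0],[0,0,-0.03,0],[0,0,-0.01,8.5],[0,0,0,8.5],[0,0,0,8.5],[0,0,0,8.5],[0,0,0,8.5]]' 
python3 -m creep '[[0,0,0,8.5],[0,0,0,8.5],[0,0,0,8.5],[0,0,0,8.5],[0,0,0,8.5],[0,0,0,5],[0,0,0,0],[0,0,0,0]]' 0.03
python3 - <<'E'
from h import *
np.set_printoptions(precision=4,suppress=True)
delta(conv(-1,272,248),conv(-1,272,164))
p=viewer.read_camera("side");cv2.imwrite("pics/side2.png",cv2.resize(p["img"][70:320,200:460],None,fx=2,fy=2))
E
```

```text
time_s: 11.05
eef_pos: [613.6, 61.7, 427.9]
tool_rot: [3.139, 0.002, 2.228]
force: [0.6, -0.1, -1.1]
gripper_width: 0.1
finger_force: 0.0
time_s: 11.85
eef_pos: [613.6, 61.7, 427.5]
tool_rot: [3.14, -0.0, 1.407]
force: [-0.3, -0.0, 0.0]
gripper_width: 30.0
finger_force: 0.0
t 11.85 tip [613.9  61.7 254.5] conv [ 98.2  -9.3 254.5] yaw 80.63 rpy [ 3.14  -0.     1.407] F [-0.3 -0.   0. ] w 30.026590270739838
to [562.3 355.5 248. ] d [ 0.2815 -0.0987  0.0064]
to [562.3 355.5 164. ] d [-0.     -0.0001  0.084 ]
```

View pics/side2.png

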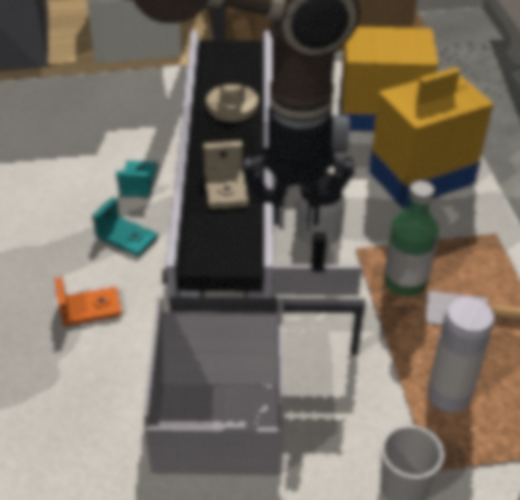

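The picture shows the gate open, with the plate at (315,280) and the post at (318,250). The belt end at (220,275) is clear and the bracket is untouched at (225,175).

```bash
python3 -m creep '[[0.04,-0.014,0,0],[0.04,-0.014,0,0],[0.04,-0.014,0,0],[0.04,-0.014,0,0],[0.04,-0.014,0,0],[0.04,-0.014,0,0],[0.042,-0.015,0,0],[0,0,0.02,0]]' 
python3 -m creep '[[0,0,0.03,0],[0,0,0.03,0],[0,0,0.01,0],[0,0,0,0],[-0.01,0,0,0],[-0.01,0,0,0],[0,0,0,0],[0,0,0,0]]'
python3 - <<'E'
from h import *
np.set_printoptions(precision=4,suppress=True)
delta()
E
```

```text
time_s: 12.7
eef_pos: [561.8, 361.9, 410.5]
tool_rot: [3.136, -0.008, 1.412]
force: [0.4, -0.1, 0.4]
gripper_width: 30.1
finger_force: 0.0
time_s: 13.5
eef_pos: [559.6, 335.8, 338.2]
tool_rot: [3.14, -0.002, 1.404]
force: [-0.7, 0.2, 0.1]
gripper_width: 30.2
finger_force: 0.0
t 13.5 tip [560.  336.1 165.2] conv [ -0.2 252.5 165.2] yaw 80.46 rpy [ 3.14  -0.002  1.404] F [-0.7  0.2  0.1] w 30.157039431072455
```

```bash
python3 -m creep '[[-0.006,0,0,0],[-0.01,0,0,0],[-0.014,0,0,0],[-0.014,0,0,0],[-0.014,0,0,0],[-0.014,0,0,0],[-0.014,0,0,0],[-0.014,0,0,0]]' 
python3 -m creep '[[-0.014,0,0,0],[-0.014,0,0,0],[-0.014,0,0,0],[-0.014,0,0,0],[-0.01,0,0,0],[-0.006,0,0,0],[0,0,0,0],[0,0,0,0]]'
python3 - <<'E'
from h import *
np.set_printoptions(precision=4,suppress=True)
delta()
p=viewer.read_camera("side");cv2.imwrite("pics/side3.png",cv2.resize(p["img"][120:320,200:420],None,fx=2,fy=2))
E
```

```text
time_s: 14.3
eef_pos: [542.4, 236.5, 336.7]
tool_rot: [3.142, -0.0, 1.405]
force: [-0.4, 1.9, 0.2]
gripper_width: 30.1
finger_force: 0.8
time_s: 15.1
eef_pos: [530.7, 166.5, 336.3]
tool_rot: [-3.141, 0.001, 1.405]
force: [0.4, -0.7, 0.3]
gripper_width: 30.0
finger_force: 0.0
t 15.1 tip [530.6 166.4 163.3] conv [ -1.3  80.3 163.3] yaw 80.51 rpy [-3.141  0.001  1.405] F [ 0.4 -0.7  0.3] w 29.953964052179504
```

View pics/side3.png

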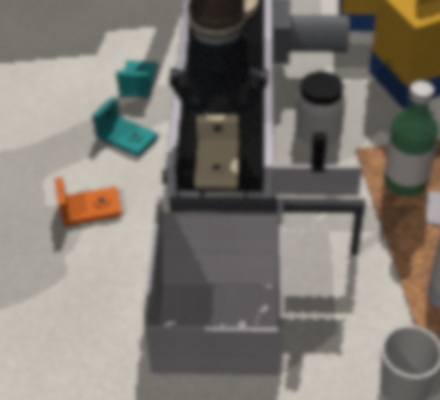

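The bracket lies straight at (217,150), centred on the belt with its nose near the end at (217,185). I'll push on.

```bash
python3 -m creep '[[-0.007,0,0,0],[-0.01,0,0,0],[-0.01,0,0,0],[-0.01,0,0,0],[-0.01,0,0,0],[-0.01,0,0,0],[-0.008,0,0,0],[0,0,0,0]]'
python3 - <<'E'
from h import *
np.set_printoptions(precision=4,suppress=True)
delta()
p=viewer.read_camera("side");cv2.imwrite("pics/side4.png",cv2.resize(p["img"][120:320,200:420],None,fx=2,fy=2))
E
```

```text
time_s: 15.95
eef_pos: [519.7, 101.3, 336.4]
tool_rot: [-3.141, 0.001, 1.404]
force: [0.3, 0.9, -0.2]
gripper_width: 29.9
finger_force: 0.0
t 15.95 tip [519.6 101.2 163.4] conv [ -1.3  14.2 163.4] yaw 80.44 rpy [-3.141  0.001  1.404] F [ 0.3  0.9 -0.2] w 29.871366439616978
```

View pics/side4.png

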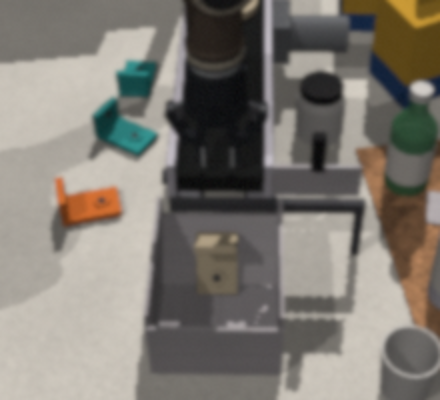

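The bracket has dropped into the chute at (217,262). Now I'll go around the post and shut the gate.

```bash
python3 -m creep '[[0,0,-0.03,0],[0,0,-0.04,0],[0,0,-0.02,0],[-0.006,0.045,0,0],[-0.006,0.045,0,0],[-0.006,0.045,0,0],[-0.005,0.045,0,0],[0,0,0,0]]' 0
python3 - <<'E'
from h import *
np.set_printoptions(precision=4,suppress=True)
delta(conv(178,-9,250),conv(178,-9,205))
for n in("top","side"):
    p=viewer.read_camera(n)
    m=[r for r in finder.regions_of(p,"bracket")]
    for r in m:
        P=cloud(p,r["mask"]);c=np.c_[(P-O)@X,(P-O)@Y,P[:,2]];print(n,r["score"],np.percentile(c,[3,50,97],0).round().tolist())
E
```

```text
time_s: 16.8
eef_pos: [697.9, 48.5, 424.0]
tool_rot: [3.141, 0.001, 1.403]
force: [-0.5, -0.2, -1.2]
gripper_width: 0.3
finger_force: 0.0
t 16.8 tip [698.   48.3 251. ] conv [183.3  -8.6 251. ] yaw 80.41 rpy [3.141 0.001 1.403] F [-0.5 -0.2 -1.2] w 0.26825772160101186
to [692.7  48.9 250. ] d [-0.0004 -0.0053  0.001 ]
to [692.7  48.9 205. ] d [ 0.    -0.     0.045]
top 0.95 [[-208.0, 196.0, 3.0], [-168.0, 231.0, 12.0], [-127.0, 267.0, 54.0]]
top 0.95 [[-245.0, 43.0, 6.0], [-206.0, 72.0, 12.0], [-162.0, 100.0, 53.0]]
top 0.71 [[-190.0, 332.0, 0.0], [-163.0, 376.0, 13.0], [-135.0, 419.0, 53.0]]
side 0.96 [[-214.0, 196.0, 2.0], [-178.0, 233.0, 14.0], [-124.0, 269.0, 54.0]]
side 0.91 [[-250.0, 39.0, 1.0], [-210.0, 70.0, 13.0], [-162.0, 111.0, 54.0]]
side 0.81 [[-30.0, -88.0, 16.0], [-4.0, -71.0, 52.0], [22.0, -47.0, 109.0]]
side 0.75 [[-30.0, 354.0, 150.0], [8.0, 378.0, 166.0], [46.0, 432.0, 193.0]]
side 0.58 [[-188.0, 331.0, 5.0], [-160.0, 338.0, 19.0], [-134.0, 421.0, 54.0]]
```

```bash
python3 -m creep '[[0,0,0.023,0],[0,0,0.023,0],[0,0,0,0],[0,-0.012,0,0],[0,-0.012,0,0],[0,-0.014,0,0],[0,-0.018,0,0],[0,-0.018,0,0]]'
python3 -m creep '[[0,-0.018,0,0],[0,-0.018,0,0],[0,-0.018,0,0],[0,-0.016,0,0],[0,-0.008,0,0],[0,0,0,0],[0,0,0,0],[0,0,0,0]]'
python3 - <<'E'
from h import *
delta()
E
```

```text
time_s: 17.8
eef_pos: [620.4, 62.9, 382.9]
tool_rot: [3.136, -0.001, 1.406]
force: [2.5, -0.0, -1.2]
gripper_width: 0.2
finger_force: 1.3
time_s: 18.6
eef_pos: [544.3, 75.3, 381.1]
tool_rot: [3.141, -0.0, 1.405]
force: [-0.3, 0.3, 0.1]
gripper_width: -0.3
finger_force: 0.0
t 18.6 tip [544.4  75.3 208.1] conv [ 27.3  -7.3 208.1] yaw 80.52 rpy [ 3.141 -0.     1.405] F [-0.3  0.3  0.1] w -0.2588432537467875
```

```bash
python3 -m creep '[[0,-0.002,0,0],[0,-0.002,0,0],[0,-0.001,0,0],[0,-0.001,0,0],[0,0,0,0],[0,0,0,0],[0,0,0,0],[0,0,0,0]]'
python3 - <<'E'
from h import *
delta()
p=viewer.read_camera("side");P=cloud(p,np.ones((400,640),bool));x,y,z=P.T
for lo,hi in((215,242),):
    q=P[(z>lo)&(z<hi)]-O;q=q[(abs(q@Y+8)<14)&(q@X>-30)&(q@X<15)];print(len(q),np.percentile(q@X,[2,50,98]))
E
```

```text
time_s: 19.4
eef_pos: [539.4, 76.0, 380.8]
tool_rot: [3.136, -0.0, 1.405]
force: [6.2, -1.4, -3.5]
gripper_width: -0.3
finger_force: 3.2
t 19.4 tip [540.3  75.9 207.8] conv [ 23.3  -7.4 207.8] yaw 80.51 rpy [ 3.136 -0.     1.405] F [ 6.2 -1.4 -3.5] w -0.31976524169028153
79 [-7.88289496  2.40444363 12.89878174]
```

The force rise shows the gate has hit its shut stop. I'll retreat clear and check.

```bash
python3 -m creep '[[0,0.01,0,0],[0,0.02,0,0],[0,0.01,-0.02,0],[0,0,-0.04,0],[0,0,-0.04,0],[0,0.04,-0.02,0],[0,0.04,0,0],[0,0,0,0]]'
python3 - <<'E'
from h import *
delta()
by=np.array([-.122,.9926,0]);b=np.array([422.7,-312.2,0])
p=viewer.read_camera("side");P=cloud(p,np.ones((400,640),bool));x,y,z=P.T
q=P[(z>228)&(z<242)]-O;q=q[(abs(q@Y+8)<14)&(abs(q@X)<40)];print("post",len(q),np.median(q,0),np.median(q@X))
q=P[(z>115)&(z<170)&(x>340)&(x<480)&(y>-400)&(y<-260)]-b;print("paddle",np.percentile(q@by,[5,50,95]))
cv2.imwrite("pics/end.png",cv2.resize(p["img"][100:400,180:500],None,fx=2,fy=2))
E
```

```text
time_s: 20.25
eef_pos: [659.7, 55.5, 499.9]
tool_rot: [3.141, 0.0, 1.404]
force: [0.3, -0.3, -0.3]
gripper_width: 0.1
finger_force: 0.0
t 20.25 tip [659.9  55.4 326.9] conv [144.6  -7.9 326.9] yaw 80.45 rpy [3.141 0.    1.404] F [ 0.3 -0.3 -0.3] w 0.08122645725119111
post 40 [ -1.50868525  -9.09653928 234.23829462] 0.0032616936326493456
paddle [-6.06576735 -4.48903134  5.33221913]
```

View pics/end.png

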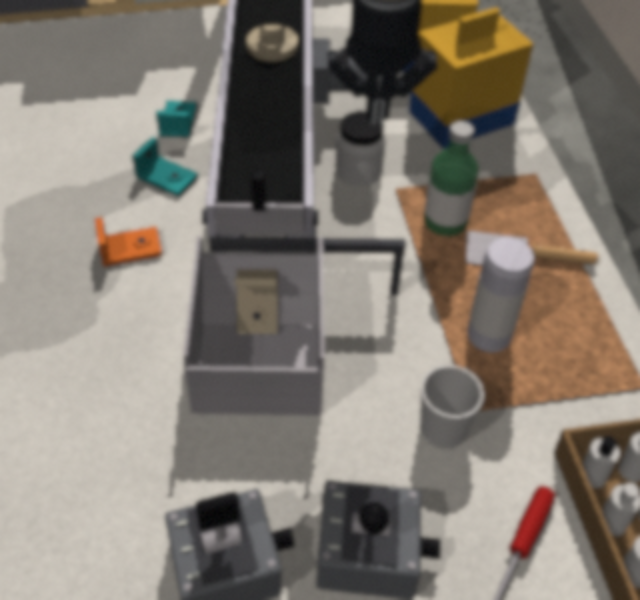

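The gate is shut, with its post at (258,192). The bracket rests in the chute at (258,300), the paddle is upright at (218,512), and nothing else has moved.

```bash
python3 -c "
from workcell import ctrl
print(ctrl.close_job())"
```

```text
the job is handed in; nothing more can be done
None
```

I handed the job in at about 20 s: the final camera check showed the conveyor toggle upright, the bracket in the chute and the gate shut; the fan toggle, hub, cup and jar looked undisturbed, and no verdict came back.

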